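# Load the coupler slides tab-first and hold the parts tray up level

### The job

Lay the two chrome coupler slides flat in the parts tray, one in each compartment, lengthways along the tray and both with their tab end towards the tray's tall end wall. Then take the tray by the upright board in its middle, lift it straight up about 10 cm clear of the table and hold it there level and still with the slides in it: the program finishes while holding it in the air. Never tip the tray, and leave the corner guard, the two buttons and the spring hook where they lie.

Things in the scene. Friction and masses are not known exactly. Their poses are not given: they have to be found in the camera images.
- tray: loose plywood parts tray, 236 long (its y) x 140 wide (its x), about 0.3 kg, standing on the table. Origin: centre of its underside, z up. Floor 5 mm thick; the two long walls and the -y end wall are 4 mm thick and only 12 mm high (from the table); the end wall at +y is the tall one, 35 mm high. A 12 mm high, 6 mm thick rib at y = 0 and the upright grip board on it part it into two compartments, each 132 wide x about 110 mm long, middles at y = +60 and -60 mm
- tray_grip (a point): top centre of the tray's upright wooden grip board, 80 mm above the tray's underside, on its middle; the board is 14 mm thick (tray y) and 50 mm wide (tray x), so it is pinched along the tray's y; the loaded tray balances within a few mm of it
- slide_a: one of two identical chrome bass coupler slides, lying flat: a bar 70 long (its x) x 18 wide (its y) x 14 mm high, with an upright finger tab (8 thick, 32 wide, so 7 mm wider than the bar on each side) across the top of its +x end, 26 to 34 mm from the middle, rising to 29 mm above the underside; about 75 g. Origin: centre of the bar's underside, z up. Starts on the table, either side of the tray, at any of a wide range of yaws
- slide_a_tab (a point): top of slide_a's tab, 30 mm from the middle of the slide towards its +x end, 28 mm above its underside
- slide_b: one of two identical chrome bass coupler slides, lying flat: a bar 70 long (its x) x 18 wide (its y) x 14 mm high, with an upright finger tab (8 thick, 32 wide, so 7 mm wider than the bar on each side) across the top of its +x end, 26 to 34 mm from the middle, rising to 29 mm above the underside; about 75 g. Origin: centre of the bar's underside, z up. Starts on the table, either side of the tray, at any of a wide range of yaws
- slide_b_tab (a point): top of slide_b's tab, 30 mm from the middle of the slide towards its +x end, 28 mm above its underside
- guard: red lacquered bellows corner guard, 50 x 50 x 34 mm, three plates meeting in a corner; origin centre of its underside; a bystander, to be left where it is
- button_a: pearl-grey treble button, 18 mm across, 7.5 mm high; origin centre of its underside; a bystander, to be left where it is
- button_b: second such button; a bystander, to be left where it is
- spring_hook: blued steel spring hook, about 90 mm long along its x, 6 mm thick, lying flat; origin near its middle on the underside; a bystander, to be left where it is
Things that resemble listed ones, but are neither listed nor needed, are in the scene too. What is shaped like the slide_b but purple is not meant. What is shaped like the slide_a but black is not meant.

How it is judged:
On the way, in this order (a step that is already met when the one before it is completed fails the run):
1. with the tray still standing on the table, both slides lie flat in it, one in each compartment, tabs towards the tall end, let go (((y of slide_a in the frame of tray between 0.018 and 0.102 m and x of slide_a in the frame of tray between -0.057 and 0.057 m and z of slide_a in the frame of tray between 0.002 and 0.01 m and angle between the x axis of each of slide_a, slide_b and the y axis of tray, either way round below 0.35 rad and angle between the z axis of each of slide_a, slide_b and the z axis of tray, either way round below 0.1 rad and y of slide_a_tab in the frame of tray above 0.06 m and y of slide_b in the frame of tray between -0.102 and -0.018 m and x of slide_b in the frame of tray between -0.057 and 0.057 m and z of slide_b in the frame of tray between 0.002 and 0.01 m and y of slide_b_tab in the frame of tray above -0.06 m) or (y of slide_a in the frame of tray between -0.102 and -0.018 m and x of slide_a in the frame of tray between -0.057 and 0.057 m and z of slide_a in the frame of tray between 0.002 and 0.01 m and angle between the x axis of each of slide_a, slide_b and the y axis of tray, either way round below 0.35 rad and angle between the z axis of each of slide_a, slide_b and the z axis of tray, either way round below 0.1 rad and y of slide_a_tab in the frame of tray above -0.06 m and y of slide_b in the frame of tray between 0.018 and 0.102 m and x of slide_b in the frame of tray between -0.057 and 0.057 m and z of slide_b in the frame of tray between 0.002 and 0.01 m and y of slide_b_tab in the frame of tray above 0.06 m)) and height (world z) of tray below 0.01 m and contact force between each of slide_a, slide_b and the fingers below 0.3 N), for 0.2 s.
2. the loaded tray is lifted clear of the table, level, in the fingers (((y of slide_a in the frame of tray between 0.018 and 0.102 m and x of slide_a in the frame of tray between -0.057 and 0.057 m and z of slide_a in the frame of tray between 0.002 and 0.01 m and angle between the x axis of each of slide_a, slide_b and the y axis of tray, either way round below 0.35 rad and angle between the z axis of each of slide_a, slide_b and the z axis of tray, either way round below 0.1 rad and y of slide_a_tab in the frame of tray above 0.06 m and y of slide_b in the frame of tray between -0.102 and -0.018 m and x of slide_b in the frame of tray between -0.057 and 0.057 m and z of slide_b in the frame of tray between 0.002 and 0.01 m and y of slide_b_tab in the frame of tray above -0.06 m) or (y of slide_a in the frame of tray between -0.102 and -0.018 m and x of slide_a in the frame of tray between -0.057 and 0.057 m and z of slide_a in the frame of tray between 0.002 and 0.01 m and angle between the x axis of each of slide_a, slide_b and the y axis of tray, either way round below 0.35 rad and angle between the z axis of each of slide_a, slide_b and the z axis of tray, either way round below 0.1 rad and y of slide_a_tab in the frame of tray above -0.06 m and y of slide_b in the frame of tray between 0.018 and 0.102 m and x of slide_b in the frame of tray between -0.057 and 0.057 m and z of slide_b in the frame of tray between 0.002 and 0.01 m and y of slide_b_tab in the frame of tray above 0.06 m)) and height (world z) of tray between 0.06 and 0.16 m and angle between tray's own z axis and vertical below 0.12 rad and contact force between tray and the fingers above 1 N), for 0.2 s.
At the end, for the whole second after the job is handed in: Fingers hold the tray (over 1 N), underside 60 to 160 mm up, tilt under 0.12 rad, under 20 mm/s and 0.15 rad/s; one untouched slide in each compartment, flat (0.10 rad), along the tray within 0.35 rad, tab on the tall-wall side of the compartment middle (all of step 2 and contact force between each of slide_a, slide_b and the fingers below 0.3 N and linear speed of tray below 0.02 m/s and angular speed of tray below 0.15 rad/s); the arm keeps its last pose, push and grip.
It fails at once if the tray is tipped more than 0.3 rad (angle between tray's own z axis and vertical above 0.3 rad).
It fails at once if a bystander is moved more than 20 mm (distance of any of guard, button_a, button_b, spring_hook from where it was at the start of the episode above 0.02 m).
It also fails if it takes over 70 s, if anything falls off the work surface, if the arm or the gripper's body presses on something with over 40 N, if the wrist force passes 120 N, or if a joint passes its speed limit or range.

### The arm

A 6-joint arm with a two-finger parallel gripper is mounted at the origin on the work surface. World frame = base frame: x ahead of the robot, y to its left, z up, the work surface at z = 0. Lengths are in m, angles in rad, forces in N, time in s.
With the tool pointing down it reaches from about 0.275 to 0.75 m from the base axis. Payload 10.2 kg.
Tool frame: the origin (TCP) lies midway between the tips of the shut fingers; the grasp point (between the pads) lies 19 mm behind it; z points along the fingers, y is the line along which they close (so a half turn about z gives the same grasp; the last joint's range is limited). The gripper opens to 85 mm and grips with 20 to 120 N. Pads are 22 mm wide; open, the fingers measure 114 mm over their backs; the gripper's body (76 mm by 85 mm) begins 54 mm behind the grasp point. The pads swing forward as they close: fully open they stand 13 mm farther back than shut.
Start: joints at [-1.323, 0.313, 1.498, -0, 1.331, -0.223], TCP at [0.238, -0.468, 0.231] pointing down, gripper open.
Joint ranges: [-2.94, 2.94], [-0.97, 2.17], [0.19, 2.56], [-1.23, 4.37], [0.02, 3.11], [-2.88, 2.88]. Speed limits (rad/s): [2.39, 2.39, 3.01, 3.14, 3.14, 3.14].

### API

Orientations are given as a unit quaternion [w, x, y, z].
In Python, from station import manip, imaging, nets gives the robot as it stands. Calls block until the motion is done:
- manip.goto(position, orientation): joint-space move of the TCP to a pose.
- manip.line_to(position, max_speed=0.15, frame=None): straight line of the TCP; frame=None keeps the orientation; max_speed is the mean speed in m/s.
- manip.goto_joints(angles): joint-space move.
- manip.gripper_open() and manip.grab(): open the fingers fully, or close them until they stop; the grip force is fixed at half the most.
- manip.hold(seconds).
- manip.inverse_kinematics(position, orientation): joint angles nearest the present ones, or None.
- manip.get_obs(): the state.
- imaging.grab_frame(name): name is "side" or "top" or "wrist"; returns the picture (420x560x3 uint8, red, green, blue); there is no depth.
- imaging.camera_info(name): a dict with "intrinsics" (3x3 intrinsics, pixels), "R" (3x3) and "t" (3): a world point X has camera coordinates R X + t. Camera axes: x right, y down, z forward; pixel columns grow to the right and rows downward; lengths in m; the calibration is good to about 2 mm. A picture is of the moment at which its call begins: read the wrist's pose just before it. camera_info takes no time and is no camera call; for the wrist camera it gives the pose at the moment of the call.
A pose or a line that the arm cannot do raises manip.PlanningError and nothing moves.
- manip.close_job(): hands the job in; it is judged then, once.
Trained networks look in the newest picture that a camera, given by its name, has taken for a name from the list of things; names that differ only in an ending like _2 or _b are one class to them, and where a whole thing is asked for, a point or a joint stands for the part that bears it (a point fixed in the world has none). Each returns a list of dicts, best first, with "conf" (0 to 1); they miss things now and then, are a little off and sometimes report something else, mostly with a low value. They report only what shows in the picture. A call takes as long as a camera call. They do not tell look-alikes from the thing itself.
- nets.look_for(camera, thing): "bbox" ([centre column, centre row, width, height] in pixels, round what is visible of it).
The state is a dict: "t": time; "joint_positions": joint angles; "joint_velocities": joint speeds; "tau": joint torques, N m; "tcp_pos": TCP position; "orientation": TCP orientation; "wrist_force": force on the tool from outside, world axes, zero at the start; "torque": the same for the moment, N m; "gripper_width": finger opening in m; "grip_force": force on a finger pad.
Only numpy, scipy, OpenCV 4.12 (cv2) and the standard library are available. Lean on these libraries where they do the work, as an engineer would, in place of code of your own. Each camera call takes 0.05 s, during which the arm holds its last target. There are 200 camera calls.

## Working session

There is one attempt and no reset: what is moved stays moved. The work goes in short steps, each a Python script; the robot and the scene stay as the last script left them, time stands still between calls to the robot, and variables do not carry over. Pictures are saved under pics/ and viewed, at most 10 in all, crops included, and the job is handed in when it is done.

```bash
ls; mkdir -p pics
python3 - <<'E'
from station import manip, imaging, nets
import cv2,numpy as np
for c in ("top","side"):
    im=imaging.grab_frame(c); cv2.imwrite(f"pics/{c}0.png",im[:,:,::-1])
    i=imaging.camera_info(c); print(c,np.round(i["intrinsics"],1).tolist(),np.round(i["R"],3).tolist(),np.round(i["t"],3).tolist())
    for n in ("tray","tray_grip","slide_a","slide_a_tab","guard","button_a","spring_hook"):
        print(n,[(np.round(d["bbox"]).astype(int).tolist(),round(d["conf"],2)) for d in nets.look_for(c,n)])
print(manip.get_obs()["t"])
E
```

```text
pics
top [[431.6, 0.0, 278.9], [0.0, 431.6, 204.7], [0.0, 0.0, 1.0]] [[-0.019, -1.0, 0.015], [-0.995, 0.018, -0.097], [0.096, -0.017, -0.995]] [0.04, 0.508, 0.955]
tray [([287, 207, 118, 94], 0.8)]
tray_grip [([286, 202, 118, 92], 0.92)]
slide_a [([442, 242, 33, 17], 0.82), ([414, 203, 21, 30], 0.61), ([160, 187, 33, 24], 0.56), ([111, 194, 34, 14], 0.55)]
slide_a_tab [([162, 188, 33, 18], 0.78), ([111, 190, 40, 15], 0.75), ([285, 204, 114, 90], 0.27)]
guard [([177, 130, 24, 24], 0.63), ([285, 205, 117, 94], 0.25)]
button_a [([399, 300, 9, 13], 0.47), ([167, 300, 7, 7], 0.38)]
spring_hook [([411, 130, 23, 35], 0.64)]
side [[474.6, 0.0, 275.5], [0.0, 474.6, 212.9], [0.0, 0.0, 1.0]] [[-0.688, -0.726, 0.003], [-0.377, 0.354, -0.856], [0.62, -0.59, -0.517]] [0.361, 0.247, 0.946]
tray [([272, 236, 91, 62], 0.62)]
tray_grip [([274, 236, 91, 58], 0.86)]
slide_a [([128, 296, 38, 22], 0.92), ([174, 272, 31, 9], 0.54)]
slide_a_tab [([129, 299, 37, 22], 0.72), ([176, 269, 31, 13], 0.54)]
guard [([153, 239, 30, 25], 0.59)]
button_a [([248, 329, 11, 4], 0.55)]
spring_hook [([304, 177, 14, 13], 0.61)]
0.8
```

Run:
```python
import cv2
im=cv2.imread("pics/top0.png")
cv2.imwrite("pics/top0c.png",cv2.resize(im[100:330,80:480],(800,460),interpolation=cv2.INTER_CUBIC))
```

```text
(no output)
```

View pics/top0c.png

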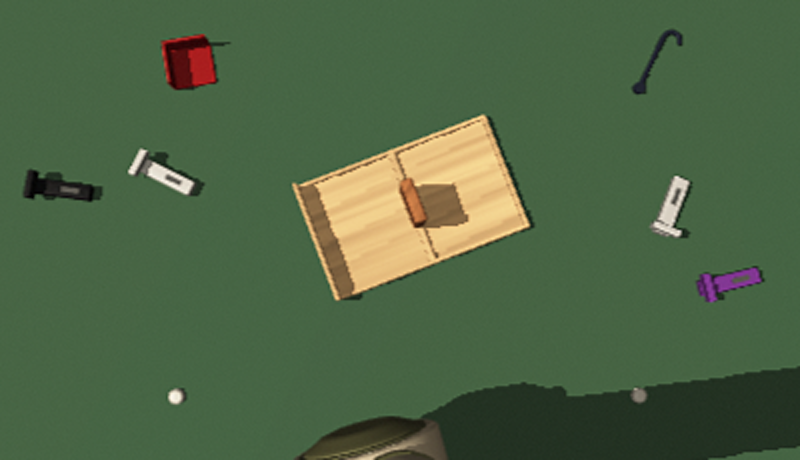

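Two chrome slides: full-picture (162,186), crop (165,172), tab to the upper left; and (416,203), crop (672,207), tab at the lower end. The black one (111,194) and the purple one (442,242) are the look-alikes. The tray's tall wall is its left end, crop x≈320. Next: close wrist views of the three targets.

```bash
cat > h.py <<'E'
import cv2, numpy as np, json
from scipy.optimize import minimize
from scipy.spatial.transform import Rotation as Ro
from station import manip, imaging, nets
def box(x0,x1,y0,y1,z0,z1): return np.array([[x,y,z] for x in(x0,x1) for y in(y0,y1) for z in(z0,z1)])
SL=[box(-.035,.035,-.009,.009,0,.014),box(.026,.034,-.016,.016,.0,.029)]
SL[1][SL[1][:,2]==0,2]=.014
TR=[box(-.07,.07,-.118,.118,0,.012),box(-.07,.07,.114,.118,0,.035),box(-.025,.025,-.007,.007,.012,.08)]
def pose(p,pts,z=0):
    c,s=np.cos(p[2]),np.sin(p[2]); return pts@np.array([[c,s,0],[-s,c,0],[0,0,1]])+[p[0],p[1],z]
def proj(ci,X):
    q=(X@np.array(ci["R"]).T+ci["t"])@np.array(ci["intrinsics"]).T; return q[:,:2]/q[:,2:]
def unproj(ci,uv,z=0):
    R=np.array(ci["R"]);d=R.T@np.linalg.inv(ci["intrinsics"])@[uv[0],uv[1],1];o=-R.T@np.array(ci["t"])
    return o+d*(z-o[2])/d[2]
def render(ci,p,model,z=0,shape=(420,560)):
    m=np.zeros(shape,np.uint8)
    for b in model:
        h=cv2.convexHull(proj(ci,pose(p,b,z)).astype(np.float32))
        cv2.fillConvexPoly(m,np.round(h*16).astype(np.int32),255,cv2.LINE_AA,4)
    return m.astype(float)/255
def fit(ci,mask,p0,model,z=0):
    def cost(p):
        r=render(ci,p,model,z); return 1-np.minimum(r,mask).sum()/np.maximum(r,mask).sum()
    best=None
    for s in (1,.3):
        sim=np.array([p0]+[np.array(p0)+s*np.array(d) for d in ([.015,0,0],[0,.015,0],[0,0,.25])])
        r=minimize(cost,p0,method="Nelder-Mead",options=dict(initial_simplex=sim,xatol=1e-4,fatol=1e-5)); p0=r.x
    return r.x,1-r.fun
def near(mask,ci,p,model,z=0,grow=15):
    m=mask.astype(np.uint8); n,l=cv2.connectedComponents(m)
    r=render(ci,p,model,z)>.5; c=np.bincount(l[r&(m>0)],minlength=n); return (l==c.argmax()).astype(float)
def quat(yaw): # tool down, tool y axis (closing) at angle yaw+90 (mod 180): tool x along yaw
    q=(Ro.from_euler("z",yaw)*Ro.from_euler("x",np.pi)).as_quat(); return [q[3],q[0],q[1],q[2]]
E
python3 - <<'E'
from h import *
ci=imaging.camera_info("top")
f=lambda x,y:(x/2+80,y/2+100)
A={}
for n,t,e in(("sl_L",(139,162),(195,188)),("sl_R",(668,230),(682,180)),("tray",(318,243),(507,170))):
    a=unproj(ci,f(*t));b=unproj(ci,f(*e)); m=(a+b)/2; d=a-b
    y=np.arctan2(d[1],d[0])-(np.pi/2 if n=="tray" else 0)
    A[n]=[m[0],m[1],y]; print(n,np.round(A[n],3),np.linalg.norm(d))
im=cv2.imread("pics/top0.png"); hsv=cv2.cvtColor(im,cv2.COLOR_BGR2HSV)
white=(hsv[...,1]<50)&(hsv[...,2]>60); wood=(hsv[...,0]<28)&(hsv[...,1]>60)
for n in A:
    mod,mk=(TR,wood) if n=="tray" else (SL,white)
    A[n],s=fit(ci,near(mk,ci,A[n],mod),A[n],mod); A[n]=A[n].tolist(); print(n,np.round(A[n],4),round(s,3))
json.dump(A,open("top.json","w"))
wc=imaging.camera_info("wrist"); C=-np.array(wc["R"]).T@wc["t"]; print("wristcam",C,np.array(wc["R"])[2],np.array(manip.get_obs()["tcp_pos"]))
E
```

```text
sl_L [0.556 0.298 1.118] 0.07232217318938355
sl_R [ 0.511 -0.294  2.821] 0.061587239528803135
tray [0.515 0.013 0.352] 0.23629485947195317
sl_L [0.5557 0.3003 1.0914] 0.784
sl_R [ 0.5097 -0.2857  2.7158] 0.834
tray [0.5139 0.0149 0.349 ] 0.981
wristcam [ 0.29617594 -0.43876456  0.374969  ] [-0.23400424 -0.11852907 -0.96498335] [ 0.23812964 -0.46790367  0.2313055 ]
```

Run:
```python
from h import *
A=json.load(open("top.json")); ty=A["tray"][2]
for n in("sl_L","sl_R"):
    for o in(0,np.pi):
        for (q,y) in((A[n],A[n][2]),(A["tray"],ty+np.pi/2)):
            j=manip.inverse_kinematics([q[0],q[1],.17],quat(y+o)); print(n,round(o,1),None if j is None else np.round(j,2))
for o in(0,np.pi): print("tray",np.round(manip.inverse_kinematics([*A["tray"][:2],.17],quat(ty+o)),2))
import sys
vis=[]
for n in("sl_R","sl_L"):
    p=A[n]
    if n=="sl_L": manip.goto([A["tray"][0],A["tray"][1],.3],quat(ty))
    best=min((j for j in (manip.inverse_kinematics([p[0],p[1],.17],quat(p[2]+o)) for o in(0,np.pi)) if j is not None),key=lambda j:abs(j[5]))
    manip.goto_joints(best)
    manip.hold(.3)
    ci=imaging.camera_info("wrist"); im=imaging.grab_frame("wrist")
    bgr=im[:,:,::-1].copy(); cv2.imwrite(f"pics/w_{n}.png",bgr)
    json.dump({k:np.array(ci[k]).tolist() for k in("intrinsics","R","t")},open(f"ci_{n}.json","w"))
    vis.append(cv2.resize(bgr,(400,300)))
cv2.imwrite("pics/wboth.png",np.hstack(vis)); print(manip.get_obs()["t"])
```

```text
sl_L 0 [ 0.31  0.6   1.23 -0.    1.31  0.79]
sl_L 0 [-0.2   0.35  1.62  0.    1.18 -0.55]
sl_L 3.1 [ 0.31  0.6   1.23  0.    1.31 -2.35]
sl_L 3.1 [-0.2   0.35  1.62 -0.    1.18  2.59]
sl_R 0 [-0.71  0.49  1.4   0.    1.25 -1.86]
sl_R 0 [-0.2   0.35  1.62  0.    1.18 -0.55]
sl_R 3.1 [-0.71  0.49  1.4  -0.    1.25  1.29]
sl_R 3.1 [-0.2   0.35  1.62 -0.    1.18  2.59]
tray [-0.2   0.35  1.62 -0.    1.18  1.02]
tray [-0.2   0.35  1.62  0.    1.18 -2.12]
5.3
```

View pics/wboth.png

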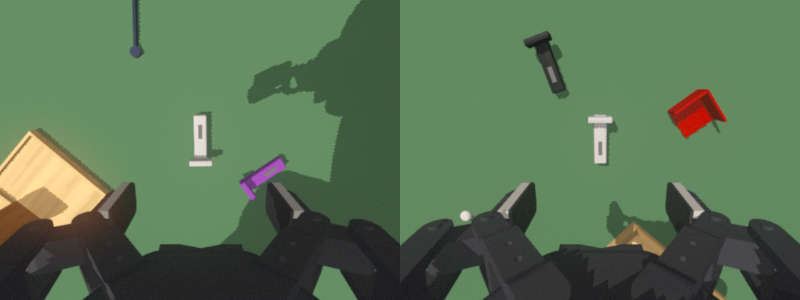

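The left panel shows the right-hand slide at (200,140), tab nearest the gripper, with the purple one well clear at (262,175). The right panel shows the left-hand slide at (600,140), tab up, with black at (545,65) and the guard at (697,112) clear. Both white/chrome pieces are the ones meant. Next: fit poses from these views and check the tray from near.

Run:
```python
from h import *
A=json.load(open("top.json")); P={}
for n in("sl_R","sl_L"):
    ci=json.load(open(f"ci_{n}.json")); hsv=cv2.cvtColor(cv2.imread(f"pics/w_{n}.png"),cv2.COLOR_BGR2HSV)
    mk=(hsv[...,1]<50)&(hsv[...,2]>90)
    P[n],s=fit(ci,near(mk,ci,A[n],SL),A[n],SL); P[n]=P[n].tolist(); print(n,np.round(P[n],4),round(s,3))
t=A["tray"]
manip.goto([t[0]-.0,t[1],.34],quat(t[2])); manip.hold(.3)
ci=imaging.camera_info("wrist"); im=imaging.grab_frame("wrist")[:,:,::-1].copy(); cv2.imwrite("pics/w_tray.png",im)
hsv=cv2.cvtColor(im,cv2.COLOR_BGR2HSV); mk=(hsv[...,0]<28)&(hsv[...,1]>60)&(hsv[...,2]>50)
P["tray"],s=fit(ci,near(mk,ci,t,TR),t,TR); P["tray"]=P["tray"].tolist(); print(np.round(P["tray"],4),s)
json.dump(P,open("P.json","w"))
c,_=cv2.findContours((render(ci,P["tray"],TR)>.5).astype(np.uint8),0,2); cv2.drawContours(im,c,-1,(0,0,255),1)
for q in TR[1:]: cv2.polylines(im,[cv2.convexHull(proj(ci,pose(P["tray"],q)).astype(np.int32))],1,(255,0,0))
cv2.imwrite("pics/w_tray_o.png",im)
```

```text
sl_R [ 0.5076 -0.2857  2.731 ] 0.942
sl_L [0.5537 0.2984 1.0909] 0.951
[0.5129 0.0146 0.3515] 0.9894642817423741
```

View pics/w_tray_o.png

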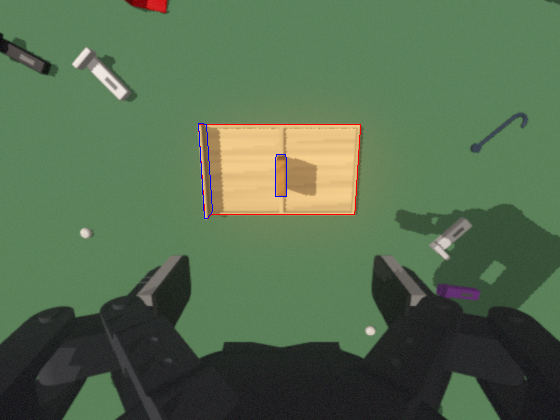

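The overlay matches the tray: tall wall at the left (205,170), board at (281,176). The wrist and top fits agree within 2 mm. Picking and placing the left slide.

```bash
cat > pp.py <<'E'
from h import *
def pick_place(n,ty):
    P=json.load(open("P.json")); p=P[n]; t=P["tray"]; q=quat(p[2])
    manip.gripper_open()
    manip.goto([p[0],p[1],.15],q); manip.line_to([p[0],p[1],.004],.12); manip.grab()
    o=manip.get_obs(); print("grip",o["gripper_width"],o["grip_force"],np.round(o["tcp_pos"],4),np.round(o["wrist_force"],1))
    if o["gripper_width"]<.014: print("missed"); return
    manip.line_to([p[0],p[1],.18],.15)
    o=manip.get_obs(); print("lifted",o["gripper_width"],np.round(o["wrist_force"],1))
    g=pose(t,np.array([[0,ty,0]]))[0]
    manip.goto([g[0],g[1],.18],quat(t[2]+np.pi/2)); manip.line_to([g[0],g[1],.05],.15); manip.line_to([g[0],g[1],.0105],.03)
    manip.hold(.2); o=manip.get_obs(); print("down",o["gripper_width"],np.round(o["wrist_force"],1),np.round(o["tcp_pos"],4))
    manip.gripper_open(); manip.line_to([g[0],g[1],.2],.12)
    print("t",manip.get_obs()["t"])
E
python3 - <<'E'
from pp import *
pick_place("sl_L",.062)
P=json.load(open("P.json"));t=P["tray"]
manip.goto([t[0]-.0,t[1],.34],quat(t[2])); manip.hold(.2)
cv2.imwrite("pics/w1.png",imaging.grab_frame("wrist")[:,:,::-1])
E
```

```text
grip 0.016229836802929165 60.82700729370117 [0.5538 0.2984 0.0043] [-0.3  0.4  3.2]
lifted 0.015862738098642512 [-0.9  0.2 -1.4]
down 0.01628126285087272 [ 0.7 -0.1 -0.9] [0.4916 0.0728 0.0106]
t 17.9667
```

View pics/w1.png

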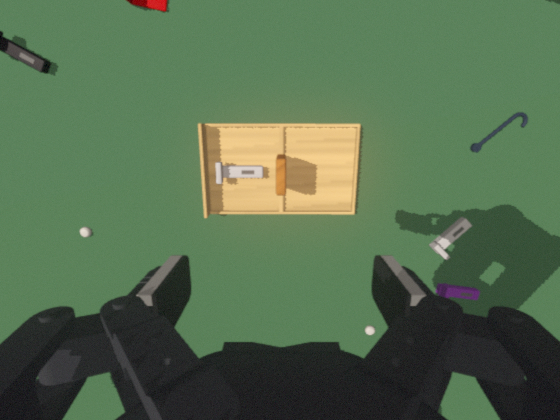

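The first slide lies flat at (240,172) in the tall-end compartment, tab at (219,173) towards the tall wall. The tray has not moved. Now the second.

Run:
```python
from pp import *
pick_place("sl_R",-.062)
P=json.load(open("P.json"));t=P["tray"]
manip.goto([t[0],t[1],.34],quat(t[2])); manip.hold(.2)
ci=imaging.camera_info("wrist"); im=imaging.grab_frame("wrist")[:,:,::-1].copy()
hsv=cv2.cvtColor(im,cv2.COLOR_BGR2HSV); mk=((hsv[...,0]<28)&(hsv[...,1]>60)&(hsv[...,2]>50))
m=near(mk,ci,t,TR); c,_=cv2.findContours(m.astype(np.uint8),0,2); m2=np.zeros(m.shape,np.uint8); cv2.drawContours(m2,c,-1,1,-1)
P["tray"],s=fit(ci,m2.astype(float),t,TR); P["tray"]=P["tray"].tolist(); print(np.round(P["tray"],4),s); json.dump(P,open("P.json","w"))
cv2.imwrite("pics/w2.png",im); print(manip.get_obs()["t"])
```

```text
grip 0.015827146113741013 60.57705760002136 [ 0.5078 -0.2858  0.0043] [-0.3 -0.5  3.6]
lifted 0.0161692950273574 [-1.   0.1 -1.4]
down 0.015799282857169052 [ 0.4 -0.4 -0.8] [ 0.5343 -0.0436  0.0106]
t 31.7333
[0.5129 0.0146 0.3515] 0.988183034716597
33.4667
```

View pics/w2.png

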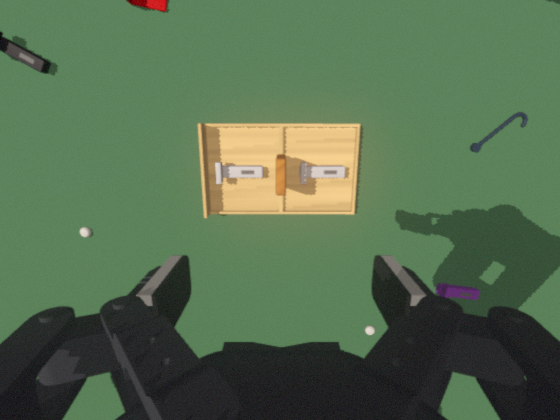

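Both slides lie flat and lengthways, tabs at (219,173) and (305,173) towards the tall wall at left. Nothing else has moved. Next: pinch the board and lift.

Run:
```python
from h import *
t=json.load(open("P.json"))["tray"]
manip.goto([t[0],t[1],.16],quat(t[2])); manip.line_to([t[0],t[1],.05],.1); manip.grab()
o=manip.get_obs(); print("grip",o["gripper_width"],o["grip_force"],np.round(o["wrist_force"],1))
manip.line_to([t[0],t[1],.07],.03); manip.line_to([t[0],t[1],.152],.06); manip.hold(1)
o=manip.get_obs(); print(o["t"],o["gripper_width"],o["grip_force"],np.round(o["wrist_force"],1),np.round(o["torque"],2),np.round(o["tcp_pos"],4))
a=imaging.grab_frame("side"); b=imaging.grab_frame("wrist")
cv2.imwrite("pics/lift.png",np.hstack([cv2.resize(a[150:330,140:380],(400,300)),cv2.resize(b,(400,300))])[:,:,::-1])
```

```text
grip 0.012947692420546743 59.40357148647308 [-1.2 -0.1  3.6]
39.45 0.012780331918448535 58.491663336753845 [ 0.2 -0.3 -4. ] [-0.01  0.    0.03] [0.513  0.0146 0.152 ]
```

View pics/lift.png

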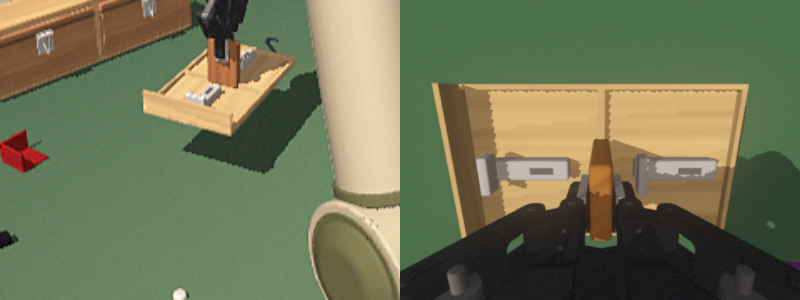

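The tray hangs clear of the table in the fingers with both slides in place (right panel (530,170), (685,170)). Before handing in I'll check numerically that it is level.

Run:
```python
from h import *
t=json.load(open("P.json"))["tray"]
ci=imaging.camera_info("wrist"); im=imaging.grab_frame("wrist")[:,:,::-1].copy()
for q in TR: cv2.polylines(im,[cv2.convexHull(proj(ci,pose(t,q,.102)).astype(np.int32))],1,(0,0,255))
cv2.imwrite("pics/lvl.png",im)
print(np.round(proj(ci,pose(t,TR[0],.102))).astype(int).tolist())
```

```text
[[441, 318], [450, 328], [119, 317], [110, 328], [473, 119], [486, 118], [88, 118], [75, 117]]
```

View pics/lvl.png

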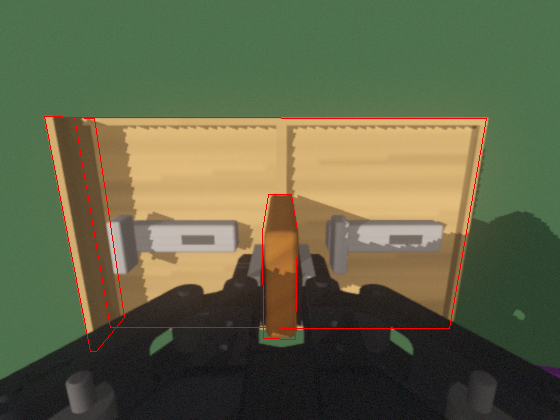

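The model of a level tray at 102 mm matches the picture edge for edge, corners at (75,117) and (486,118), so the tray is level. Handing in.

```bash
python3 -c "
from station import manip
print(manip.close_job())"
```

```text
the job is handed in; nothing more can be done
None
```

The job is handed in, though no verdict came back: the arm is holding the tray level about 10 cm up, with one slide flat in each compartment, both tabs towards the tall wall, and I saw no sign that a bystander had moved.

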